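Clamp the clevis bracket and hold its hidden bolt head for the spanner

ROBOT

A 6-joint arm with a two-finger parallel gripper is mounted at the origin on a cart in front of the work surface, level with it; the furniture and walls round the work are solid. World frame = base frame: x ahead of the robot, y to its left, z up, the work surface at z = 0. Lengths are in m, angles in rad, forces in N, time in s.
With the tool pointing down it reaches from about 0.3 to 0.875 m from the base axis. Payload 6.4 kg.
Tool frame: the origin (TCP) lies between the finger pads; the fingertips stand ctrl.tip_extent ahead of it and the grasp point (between the pads) is the TCP (ctrl.tip_extent is the distance from the TCP to the fingertips, in m); z points along the fingers, y is the line along which they close (so a half turn about z gives the same grasp; the last joint's range is limited). The gripper opens to 85 mm and grips with 20 to 120 N. Pads are 22 mm wide; open, the fingers measure 114 mm over their backs; the gripper's body (76 mm by 85 mm) begins 54 mm behind the grasp point. The pads swing forward as they close: fully open they stand 13 mm farther back than shut.
Start: joints at [1.134, 0.181, 1.607, -0, 1.354, -0.206], TCP at [0.132, 0.56, 0.25] pointing down, gripper open.
Joint ranges: [-2.99, 2.99], [-0.89, 2.07], [0.3, 2.58], [-1.14, 4.28], [0, 2.63], [-3.12, 3.12]. Speed limits (rad/s): [2.57, 2.57, 3.01, 3.14, 3.14, 3.14].

INTERFACE

Orientations are given as a unit quaternion [w, x, y, z].
In Python, from bench import ctrl gives the robot as it stands.
- The arm moves only by the tool send_rows, never from a script. Its arguments are lists of equal length, an entry for each row: "dr": the turn, a rotation vector about the tool's x, y, z in units of 6 degrees (1.0 is 6 degrees), a list of three; "xyz": the shift along the tool's x, y, z in cm, a list of three; "jaw": the opening in per cent of the stroke, from 0 (shut) to 100 (fully open). In form: {"dr": [[wx, wy, wz], ...], "xyz": [[dx, dy, dz], ...], "jaw": [jaw, ...]}. A call has exactly 8 rows; each row is the pose to reach, as a shift and turn from the pose commanded when the call began, along the tool's axes at that moment; what a row does not reach only later rows make up. A row lasts 1/8 s, in which the tool goes at most 62.5 mm and 10.7 degrees, less where a joint would pass 70% of its speed; a pose out of reach is approached as far as the arm can. A call with a gripper value outside its range is refused whole. The fingers move at their own pace and stop on an object; the grip force is fixed at half the most. Time passes only in rows, so rows that repeat a pose let the fingers close, or fill a call up. It gives the time, the measured TCP pose, the force, the opening and the grip force at its end, in the units of the state.
- ctrl.get_obs(): the state, without advancing time (a new reading comes with each control period).
- ctrl.camera(name): name is "side" or "top"; returns the picture (400x640x3 uint8, red, green, blue); there is no depth.
- ctrl.calibration(name): a dict with "camera_matrix" (3x3 intrinsics, pixels), "D" ([k1, k2, p1, p2, k3] as OpenCV has them; the pictures are not rectified), "world_from_camera" (4x4, takes a point from camera to world coordinates). Camera axes: x right, y up, looking along -z (the intrinsics and any distortion apply to the point x, -y, -z); pixel columns grow to the right and rows downward; lengths in m; the calibration is good to about 2 mm. A picture is of the moment at which its call begins. calibration takes no time and is no camera call.
- ctrl.hand_in(): hands the job in; it is judged then, once.
The state is a dict: "time_s": time; "q": joint angles; "dq": joint speeds; "joint_efforts": joint torques, N m; "eef_pos": TCP position; "eef_rot": TCP orientation; "wrist_force": force on the tool from outside, world axes, zero at the start; "torque": the same for the moment, N m; "opening": opening from 0.0 (shut) to 1.0 (fully open); "grasp_force": force on a finger pad.
Only numpy, scipy, OpenCV 4.12 (cv2) and the standard library are available. Lean on these libraries where they do the work, as an engineer would, in place of code of your own. Each camera call takes 0.05 s, during which the arm holds its last target. There are 200 camera calls.

TASK

The nut on this clevis bracket has seized and turns its bolt with it. First swing the toggle clamp's handle over and down, past centre, so that the clamp locks the bracket in its nest; then reach down into the gap between the bracket's two flanges, grip the hidden bolt head (not the spanner), roll it until the spanner on the nut stands level, and finish still holding the head there so that it cannot turn while I lean on the spanner. Leave the bracket seated in its nest, and don't disturb the tools and parts lying around.

Things in the scene. Friction and masses are not known exactly. Their poses are not given: they have to be found in the camera images.
- fixture: Steel plate bolted to the bench, 104 (x) x 250 (y) x 12 mm, fixed. z up, x away from the robot, y along the plate towards the clamp's handle; plate spans y = -58 to +192. Origin on the bench under the bracket's flanges. Nest blocks 9 mm high ring the bracket's base. The toggle clamp stands at y = 94 to 172 in the plane x = 0; shut, it is under 75 mm high.
- bracket: Dark steel clevis (U) bracket, 0.6 kg, loose in the nest (1.5 mm play), axes as the fixture's. Origin: under its base (52 x 110 x 5 mm, y = -35 to 75), 12 mm above the bench. The clamp presses its ear (y = 35 to 75).
- gap_mouth (a point): Middle of the open mouth between the bracket's two upright flanges, level with their rounded tops, 125 mm above the bench, 25 mm above the bolt axis. The flanges are 5 mm thick, 50 mm wide (y) and 42 mm apart (x = -21 to +21 mm from here), open at both sides. The bolt passes through the front flange only, along x.
- bolt_head: Steel hexagon bolt head in the gap behind the front flange, hidden from the front: 24 mm across flats, 11 mm thick along x, bolt axis 100 mm above the bench. Origin: its centre, 12.5 mm nearer the robot than the gap's middle; x along the bolt. Axes parallel to the fixture's when joint bolt is 0.56. A 3 mm washer lies between head and flange.
- head_flats (a point): Same point as the head's centre, with axes that turn with it: y is square to the two flats to pinch, z is the direction from the head up along them (the gripper's body side). When the spanner is level z leans 20 degrees from upright towards +y (the clamp); at rest 12 degrees towards -y. Upright fingers also pull the head square as they shut, raising the spanner a bit.
- bolt (a joint): Turn of bolt, head, nut and spanner together (rad): about 0 at the start, the spanner's end on the bench; 0.56 when the spanner is level; grows as the spanner rises and the top of the head moves left (+y): a turn about the head's -x axis. The spanner's weight (about 0.2 kg) turns it back with up to 0.2 N m unless the head is held.
- spanner: Steel combination spanner, about 180 mm long, 11 mm thick, its ring on the nut in front of the front flange, sticking out to the right (-y). Origin on the bolt axis in the middle of the gap; its -y axis runs along the spanner. It turns with the bolt. The robot must not be touching it at the end.
- spanner_end (a point): Middle of the open jaw at the spanner's far end, 140 mm from the bolt axis; 100 mm above the bench, as high as the bolt axis, when the spanner is level.
- clamp_handle (a joint): Bend of the toggle clamp's linkage (rad): 0 open (handle upright, arm raised 60 degrees), 2.11 dead centre, 2.27 locked against its stop past centre, handle level. Stays where it is left; takes a few newtons at the grip, most of them just before dead centre.
- clamp_grip (a point): Middle of the handle's black sleeve (52 mm long, 13 mm thick along the fixture's x, 18 mm wide). Shutting, it stays at fixture x = 0 and passes, as (fixture y, height; joint), in mm: (112,149;0) (135,153;.17) (155,152;.39) (172,145;.63) (185,134;.92) (197,117;1.29) (203,104;1.53) (207,89;1.79) (210,74;2.03) (211,58;2.27 locked). The sleeve can turn between fingers shut on it along x.
- clamp_pad: Rubber-footed sprung spindle (foot 15 mm across) on the end of the clamp's arm; when the clamp is locked it presses on the bracket's ear with about 13 N.
- tape_black: Roll of black tape, 57 x 54 x 19 mm, lying flat; bystander.
- screwdriver_red: Small screwdriver with a red handle, 155 mm long, lying on the bench; bystander.
- spare_wheel: Small black lugged wheel, 43 mm across, 17 mm high, lying flat; bystander.
- cutters: Side cutters with red handles, 112 mm long, lying on the bench; bystander.

How it is judged:
On the way, in this order (a step that is already met when the one before it is completed fails the run):
1. the toggle clamp is locked past centre, its pad pressing on the seated bracket, with the spanner still down (value of joint clamp_handle above 2.14 rad and contact force between clamp_pad and bracket above 6 N and z of bracket in the frame of fixture below 0.0145 m and horizontal distance between bracket and fixture below 0.005 m and angle between bracket's own z axis and vertical below 0.03 rad and value of joint bolt below 0.15 rad), for 0.2 s.
2. with the clamp locked, the fingers grip the bolt head (value of joint clamp_handle above 2.14 rad and contact force between clamp_pad and bracket above 6 N and contact force between the fingers and bolt_head above 6 N), for 0.2 s.
At the end, for the whole second after the job is handed in: Clamp locked past centre (joint above 2.14), pad pressing over 6 N; bracket seated (5 mm sideways, 2.5 mm up, 0.03 rad); fingers grip the bolt head with over 6 N and keep the spanner still and level within 0.12 rad through the last second; no robot part touches the spanner (all of step 2 and z of bracket in the frame of fixture below 0.0145 m and horizontal distance between bracket and fixture below 0.005 m and angle between bracket's own z axis and vertical below 0.03 rad and value of joint bolt between 0.44 and 0.68 rad and velocity of joint bolt between -0.1 and 0.1 rad/s and contact force between each of the fingers, the arm and spanner below 0.5 N); the arm keeps its last pose, push and grip.
It fails at once if the bracket is pulled out of its nest or tipped (angle between bracket's own z axis and vertical above 0.15 rad or distance of bracket from where it was at the start of the episode above 0.012 m).
It fails at once if a tool or part lying around is pushed more than 25 mm (distance of any of tape_black, screwdriver_red, spare_wheel, cutters from where it was at the start of the episode above 0.025 m).
It also fails if it takes over 53 s, if anything falls off the work surface, if the arm or the gripper's body presses on something with over 40 N, if the wrist force passes 120 N, or if a joint passes its speed limit or range.

## Working session

There is one attempt and no reset: what is moved stays moved. The work goes in short steps, Python scripts to look and compute and a tool call to move; the robot and the scene stay as the last step left them, time stands still between calls to the robot, and variables do not carry over. Pictures are saved under pics/ and viewed, at most 10 in all, crops included, and the job is handed in when it is done.

Besides the shell and the picture viewer there is one more tool, called after ">>>" as name(argument=value, ...) on one line, values as JSON. send_rows: Moves the arm, as the interface text tells. Its arguments: {"type":"object","properties":{"dr":{"type":"array","items":{"type":"array","items":{"type":"number"}}},"xyz":{"type":"array","items":{"type":"array","items":{"type":"number"}}},"jaw":{"type":"array","items":{"type":"number"}}},"required":["dr","xyz","jaw"]}

```bash
mkdir -p pics
cat > h.py <<'E'
import numpy as np, cv2
from bench import ctrl
from scipy.spatial.transform import Rotation as R
def proj(name,P):
    c=ctrl.calibration(name);T=np.linalg.inv(np.array(c["world_from_camera"]))
    p=(T[:3,:3]@np.atleast_2d(P).T).T+T[:3,3]; p=p*[1,-1,-1]
    return cv2.projectPoints(p.reshape(-1,1,3),np.zeros(3),np.zeros(3),np.array(c["camera_matrix"]),np.array(c["D"],float))[0].reshape(-1,2)
def ray(name,uv):
    c=ctrl.calibration(name);T=np.array(c["world_from_camera"])
    n=cv2.undistortPoints(np.array([[uv]],float),np.array(c["camera_matrix"]),np.array(c["D"],float))[0,0]
    return T[:3,3],T[:3,:3]@np.array([n[0],-n[1],-1])
def atz(name,uv,z):
    o,d=ray(name,uv);return o+d*(z-o[2])/d[2]
E
python3 - <<'E'
from h import *
for n in("side","top"):
    cv2.imwrite(f"pics/{n}0.png",cv2.resize(ctrl.camera(n)[:,:,::-1],(800,500),interpolation=cv2.INTER_CUBIC))
    print(n,np.round(ctrl.calibration(n)["world_from_camera"],3))
o=ctrl.get_obs();print(o,ctrl.tip_extent)
E
```

```text
side [[-0.996  0.071 -0.061  0.514]
 [-0.093 -0.66   0.745  0.6  ]
 [ 0.012  0.748  0.664  0.683]
 [ 0.     0.     0.     1.   ]]
top [[-0.027  0.995 -0.092  0.49 ]
 [-1.    -0.026  0.009 -0.046]
 [ 0.007  0.093  0.996  0.978]
 [ 0.     0.     0.     1.   ]]
{'time_s': 0.1, 'q': array([ 1.13370589e+00,  1.81475214e-01,  1.60789773e+00,  9.16785531e-06,
        1.35380706e+00, -2.06325428e-01]), 'dq': array([-5.74776393e-04, -2.95311859e-05, -3.75861963e-03, -3.81372854e-04,
       -7.74254311e-04, -2.31384957e-04]), 'joint_efforts': array([ 4.03763909e-05, -4.45878732e+01, -3.52238953e+01, -3.81915361e-04,
        4.17020812e-03, -2.52473114e-05]), 'eef_pos': array([0.13130923, 0.55932962, 0.24947443]), 'eef_rot': array([-2.55196296e-04,  1.15127608e-01,  9.93350393e-01, -7.51542607e-04]), 'wrist_force': array([ 0.54733567, -0.96141742, -0.6278353 ]), 'torque': array([ 0.00499461,  0.01220541, -0.01475486]), 'grasp_force': 0.0, 'opening': 0.9976231672225356} 0.019
```

View pics/side0.png

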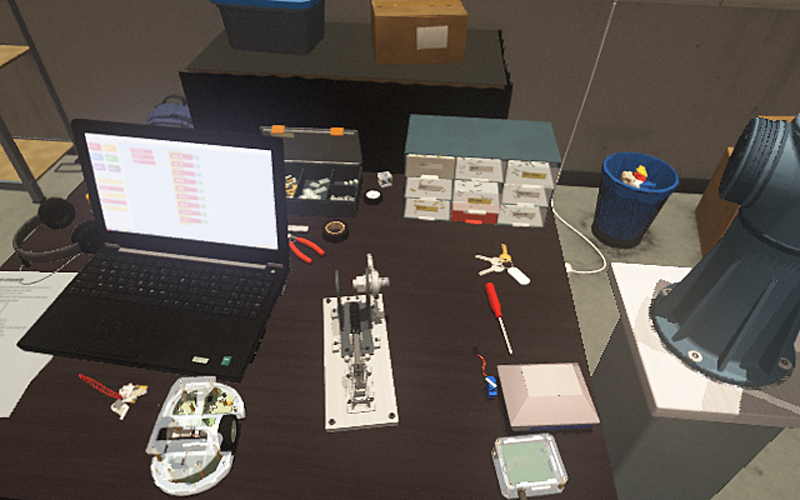

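View pics/top0.png

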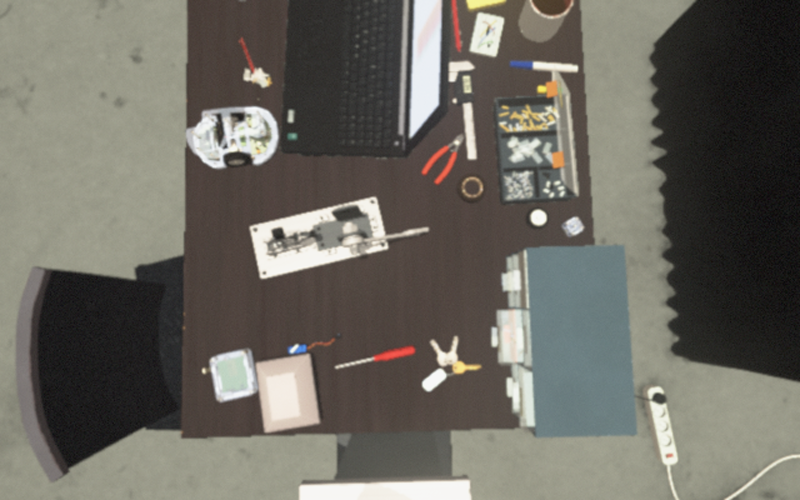

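Run:
```python
from h import *
a=ctrl.camera("top")[150:230,190:350,::-1]
b=ctrl.camera("side")[190:350,245:335,::-1]
cv2.imwrite("pics/t1.png",cv2.resize(a,None,fx=5,fy=5,interpolation=cv2.INTER_CUBIC))
cv2.imwrite("pics/s1.png",cv2.resize(b,None,fx=3.7,fy=3.7,interpolation=cv2.INTER_CUBIC))
```

```text
(no output)
```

View pics/t1.png

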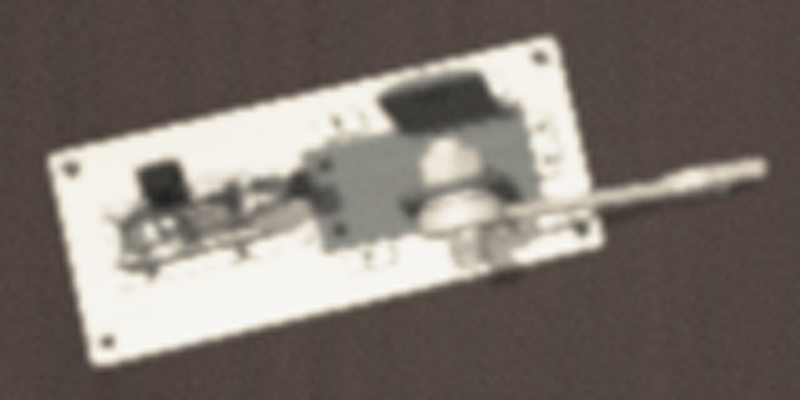

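View pics/s1.png

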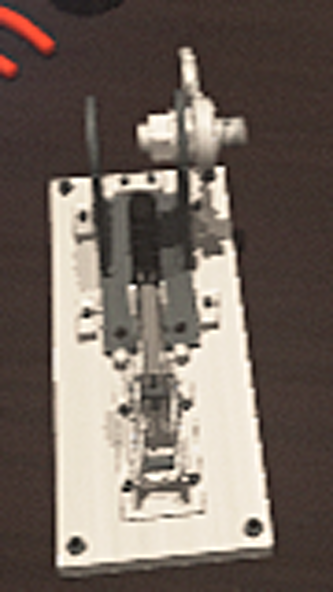

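```bash
cat >> h.py <<'E'
def fw(p,F):  # fixture->world
    x,y,a=F;p=np.atleast_2d(np.array(p,float));c,s=np.cos(a),np.sin(a)
    return np.c_[x+c*p[:,0]-s*p[:,1],y+s*p[:,0]+c*p[:,1],p[:,2]]
E
python3 - <<'E'
from h import *
from scipy.optimize import least_squares
C=np.array([[.052,.192,.012],[.052,-.058,.012],[-.052,-.058,.012],[-.052,.192,.012]])
t=np.array([[48,156],[556,37],[605,243],[94,365]])/5-.4+[190,150]
s=np.array([[57,565],[50,182],[272,548]])/3.7-.4+[245,190]
for lo,f in (("top",lambda F:(proj("top",fw(C,F))-t).ravel()),("side",lambda F:(proj("side",fw(C[[0,1,3]],F))-s).ravel()),
  ("both",lambda F:np.r_[(proj("top",fw(C,F))-t).ravel(),(proj("side",fw(C[[0,1,3]],F))-s).ravel()])):
    r=least_squares(f,[.5,0,.2]);print(lo,r.x,np.round(r.fun,1))
F=r.x
pts=[[0,.112,.149],[-.021,0,.125],[.021,0,.125],[-.03,-.14*np.cos(.56),.1-.14*np.sin(.56)]]
print((proj("top",fw(pts,F))+.4-[190,150])*5)
print((proj("side",fw(pts,F))+.4-[245,190])*3.7)
E
```

```text
top [0.62490503 0.05018698 0.20978464] [ 0.3 -0.1 -0.3 -0.1 -0.2  0.1  0.1  0. ]
side [0.62667545 0.05079196 0.20835057] [-0.3  0.8  0.2 -0.5  0.1 -0.5]
both [0.62574534 0.05050509 0.20732805] [ 0.2 -0.7 -0.3 -0.4 -0.4 -0.1 -0.1 -0.5  0.2  0.7  0.6 -0.6  0.6 -0.5]
[[163.37677421 182.26247415]
 [445.43648482 176.90395686]
 [423.69343826  82.24179712]
 [715.41149024 165.52909955]]
[[145.72727445 243.40697387]
 [175.69151757 105.41152868]
 [ 95.47661777 111.17147375]
 [180.95252848  83.80205884]]
```

```bash
cat >> h.py <<'E'
F=(0.6258,0.0505,0.2085)
def pose(p,mode,lean=0):  # fixture pos, 'c' clamp / 'h' head, lean deg of body side to +y
    L=np.radians(lean); Z=np.array([0,-np.sin(L),-np.cos(L)])
    Y=np.array([1.,0,0]) if mode=='c' else np.array([0,np.cos(L),-np.sin(L)])
    M=np.c_[np.cross(Y,Z),Y,Z]
    return fw(p,F)[0],R.from_euler('z',F[2])*R.from_matrix(M)
def cur():
    o=ctrl.get_obs();q=o["eef_rot"];return o["eef_pos"],R.from_quat([q[1],q[2],q[3],q[0]])
def rows(tg,start=None):
    p0,r0=start or cur()
    for p,r in tg:
        print(np.round((r0.inv()*r).as_rotvec(degrees=True)/6,2).tolist(),np.round(r0.inv().apply(p-p0)*100,2).tolist())
def where():
    p,r=cur();c,s=np.cos(F[2]),np.sin(F[2]);d=p-[F[0],F[1],0]
    print("fix mm",np.round(1000*np.array([c*d[0]+s*d[1],-s*d[0]+c*d[1],d[2]]),1),"toolY,Z in fix",np.round((R.from_euler('z',-F[2])*r).as_matrix()[:,1:].T,3).tolist())
E
python3 - <<'E'
from h import *
where(); a=pose([0,.112,.25],'c');rows([a,pose([0,.112,.149],'c')])
path=[(112,149),(135,153),(155,152),(172,145),(185,134),(197,117),(203,104),(207,89),(210,74),(211,58)]
rows([pose([0,y/1e3,z/1e3],'c') for y,z in path],pose([0,.112,.149],'c'))
E
```

```text
fix mm [-378.4  600.3  249.7] toolY,Z in fix [[0.425, 0.905, -0.001], [-0.001, -0.001, -1.0]]
[-0.01, 0.0, 10.8] [-55.01, -28.1, -0.01]
[-0.01, 0.0, 10.8] [-55.01, -28.09, 10.09]
[0.0, 0.0, 0.0] [0.0, 0.0, 0.0]
[0.0, 0.0, 0.0] [2.3, -0.0, -0.4]
[0.0, 0.0, 0.0] [4.3, -0.0, -0.3]
[0.0, 0.0, 0.0] [6.0, -0.0, 0.4]
[0.0, 0.0, 0.0] [7.3, 0.0, 1.5]
[0.0, 0.0, 0.0] [8.5, -0.0, 3.2]
[0.0, 0.0, 0.0] [9.1, -0.0, 4.5]
[0.0, 0.0, 0.0] [9.5, -0.0, 6.0]
[0.0, 0.0, 0.0] [9.8, -0.0, 7.5]
[0.0, 0.0, 0.0] [9.9, -0.0, 9.1]
```

>>> send_rows(dr=[[0,0,1.3],[0,0,2.6],[0,0,3.9],[0,0,5.2],[0,0,6.5],[0,0,7.8],[0,0,9.1],[0,0,10.8]], xyz=[[-5,-2.6,0],[-10,-5.1,0],[-15,-7.7,0],[-20,-10.2,0],[-25,-12.8,0],[-30,-15.3,0],[-35,-17.9,0],[-40,-20.4,0]], jaw=[100,100,100,100,100,100,100,100])

```text
time_s: 1.2
eef_pos: [0.4754, 0.2682, 0.2503]
eef_rot: [-0.0, 0.632, 0.775, 0.0]
wrist_force: [0.1, 1.6, -0.2]
opening: 0.999
grasp_force: 0.0
```

Run:
```python
from h import *
where();rows([pose([0,.112,.25],'c'),pose([0,.112,.149],'c')])
```

```text
fix mm [-102.1  244.2  250.3] toolY,Z in fix [[1.0, -0.005, 0.0], [0.0, 0.0, -1.0]]
[0.0, -0.0, -0.05] [-13.16, 10.27, 0.02]
[0.0, -0.0, -0.05] [-13.17, 10.27, 10.12]
```

>>> send_rows(dr=[[0,0,0],[0,0,0],[0,0,0],[0,0,0],[0,0,0],[0,0,0],[0,0,0],[0,0,0]], xyz=[[-4.4,3.4,0],[-8.8,6.9,0],[-13.2,10.3,0],[-13.2,10.3,2.5],[-13.2,10.3,5],[-13.2,10.3,7.5],[-13.2,10.3,10.1],[-13.2,10.3,10.1]], jaw=[100,100,100,100,100,100,100,100])

```text
time_s: 2.2
eef_pos: [0.6005, 0.1617, 0.1466]
eef_rot: [-0.002, 0.63, 0.777, -0.002]
wrist_force: [0.5, -0.0, -1.0]
opening: 1.002
grasp_force: 0.0
```

Run:
```python
from h import *
where()
a=ctrl.camera("top")[130:230,190:350,::-1]
b=ctrl.camera("side")[190:350,205:365,::-1]
cv2.imwrite("pics/m2.png",cv2.resize(np.vstack([a,b])[:,:],None,fx=2.3,fy=2.3,interpolation=cv2.INTER_CUBIC))
```

```text
fix mm [ -1.8 114.1 146.6] toolY,Z in fix [[1.0, 0.0, -0.006], [-0.006, 0.001, -1.0]]
```

View pics/m2.png

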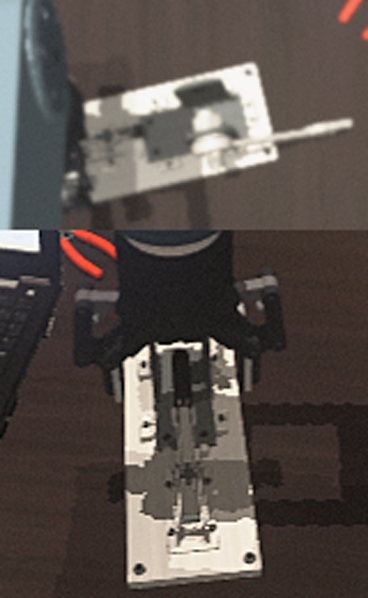

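>>> send_rows(dr=[[0,0,0],[0,0,0],[0,0,0],[0,0,0],[0,0,0],[0,0,0],[0,0,0],[0,0,0]], xyz=[[0,0.2,0],[0,0.2,0],[0,0.2,0],[0,0.2,0],[0,0.2,0],[0,0.2,0],[0,0.2,0],[0,0.2,0]], jaw=[50,0,0,0,0,0,0,0])

```text
time_s: 3.3
eef_pos: [0.6034, 0.1621, 0.1496]
eef_rot: [-0.001, 0.629, 0.777, -0.001]
wrist_force: [-5.3, -1.3, 6.1]
opening: 0.144
grasp_force: 59.1
```

Run:
```python
from h import *
where()
path=[(112,149),(135,153),(155,152),(172,145),(185,134),(197,117),(203,104),(207,89),(210,74),(211,58)]
rows([pose([0,y/1e3,z/1e3],'c') for y,z in path])
```

```text
fix mm [  1.2 113.8 149.6] toolY,Z in fix [[1.0, 0.001, -0.002], [-0.002, -0.0, -1.0]]
[-0.02, 0.0, 0.01] [-0.18, -0.12, 0.06]
[-0.02, 0.0, 0.01] [2.12, -0.12, -0.34]
[-0.02, 0.0, 0.01] [4.12, -0.12, -0.24]
[-0.02, 0.0, 0.01] [5.82, -0.11, 0.46]
[-0.02, 0.0, 0.01] [7.12, -0.11, 1.56]
[-0.02, 0.0, 0.01] [8.32, -0.1, 3.26]
[-0.02, 0.0, 0.01] [8.92, -0.1, 4.56]
[-0.02, 0.0, 0.01] [9.32, -0.1, 6.06]
[-0.02, 0.0, 0.01] [9.62, -0.09, 7.56]
[-0.02, 0.0, 0.01] [9.72, -0.09, 9.16]
```

>>> send_rows(dr=[[0,0,0],[0,0,0],[0,0,0],[0,0,0],[0,0,0],[0,0,0],[0,0,0],[0,0,0]], xyz=[[1.1,0,-0.3],[2.2,0,-0.4],[3.3,0,-0.4],[4.2,0,-0.3],[5.1,0,0],[5.9,0,0.4],[6.6,0,0.9],[7.2,0,1.5]], jaw=[0,0,0,0,0,0,0,0])

```text
time_s: 4.3
eef_pos: [0.5886, 0.2327, 0.1356]
eef_rot: [-0.0, 0.629, 0.777, -0.001]
wrist_force: [-6.9, -1.8, 9.1]
opening: 0.147
grasp_force: 62.9
```

Run:
```python
from h import *
where()
path=[(185,134),(197,117),(203,104),(207,89),(210,74),(211,58)]
rows([pose([0.001,y/1e3,z/1e3],'c') for y,z in path])
```

```text
fix mm [  1.3 185.9 135.6] toolY,Z in fix [[1.0, 0.001, -0.002], [-0.002, -0.001, -1.0]]
[-0.02, 0.01, 0.01] [-0.09, -0.03, 0.16]
[-0.02, 0.01, 0.01] [1.11, -0.03, 1.86]
[-0.02, 0.01, 0.01] [1.71, -0.03, 3.16]
[-0.02, 0.01, 0.01] [2.11, -0.02, 4.66]
[-0.02, 0.01, 0.01] [2.41, -0.02, 6.16]
[-0.02, 0.01, 0.01] [2.51, -0.02, 7.76]
```

>>> send_rows(dr=[[0,0,0],[0,0,0],[0,0,0],[0,0,0],[0,0,0],[0,0,0],[0,0,0],[0,0,0]], xyz=[[0.6,0,0.9],[1.2,0,1.9],[1.7,0,3.2],[2.1,0,4.7],[2.4,0,6.2],[2.5,0,7.2],[2.5,0,8.0],[2.5,0,8.2]], jaw=[0,0,0,0,0,0,0,0])

```text
time_s: 5.3
eef_pos: [0.5826, 0.2575, 0.0517]
eef_rot: [-0.001, 0.629, 0.777, -0.001]
wrist_force: [-5.6, 1.7, 5.4]
opening: 0.142
grasp_force: 63.3
```

Run:
```python
from h import *
where()
```

```text
fix mm [  0.6 211.5  51.7] toolY,Z in fix [[1.0, 0.001, -0.004], [-0.004, 0.0, -1.0]]
```

>>> send_rows(dr=[[0,0,0],[0,0,0],[0,0,0],[0,0,0],[0,0,0],[0,0,0],[0,0,0],[0,0,0]], xyz=[[0,0,0],[0,0,0],[0,0,0],[0,0,-3],[0,0,-8],[0,0,-13],[0,0,-17],[0,0,-20]], jaw=[50,100,100,100,100,100,100,100])

```text
time_s: 6.3
eef_pos: [0.5849, 0.2573, 0.255]
eef_rot: [0.001, 0.63, 0.777, 0.001]
wrist_force: [0.3, 0.1, 0.6]
opening: 0.998
grasp_force: 0.0
```

Run:
```python
from h import *
where()
a=ctrl.camera("top")[130:230,190:350,::-1]
b=ctrl.camera("side")[190:350,225:345,::-1]
cv2.imwrite("pics/m3.png",cv2.resize(b,None,fx=3.7,fy=3.7,interpolation=cv2.INTER_CUBIC))
rows([pose([-.006,-.0,.2],'h',-12),pose([-.006,-.0,.1],'h',-12)])
```

```text
fix mm [  2.8 210.8 255. ] toolY,Z in fix [[1.0, 0.0, 0.003], [0.003, 0.0, -1.0]]
[-1.51, 1.63, -14.93] [-21.09, -1.1, 5.72]
[-1.51, 1.63, -14.93] [-21.09, -1.19, 15.72]
```

View pics/m3.png

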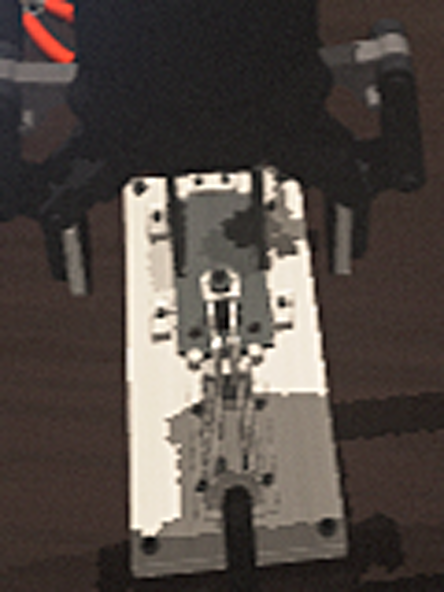

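Run:
```python
from h import *
f=lambda P:np.round((proj("side",fw(P,F))+.4-[225,190])*3.7)
print(f([[0,.185,.067],[0,.237,.067]]),f([[0,.1846,.08],[0,.2356,.075]]))
b=ctrl.camera("side")[300:380,265:315,::-1]
cv2.imwrite("pics/m4.png",cv2.resize(b,None,fx=7,fy=7,interpolation=cv2.INTER_CUBIC))
print((proj("side",fw([[0,.185,.067],[0,.237,.067],[0,.184,.082],[0,.235,.077]],F))+.4-[265,300])*7)
```

```text
[[236. 482.]
 [244. 588.]] [[235. 465.]
 [243. 576.]]
[[166.79327965 141.29728695]
 [181.60353023 342.5382901 ]
 [164.44896966 103.65593804]
 [179.69142579 312.56549809]]
```

View pics/m4.png

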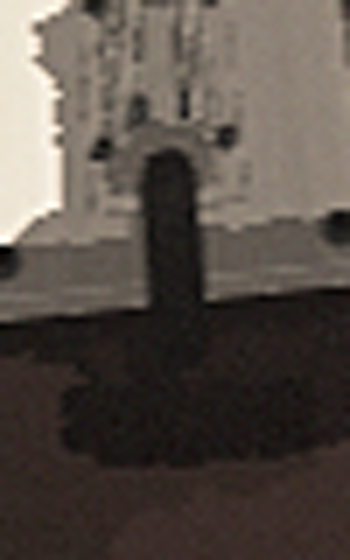

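>>> send_rows(dr=[[-0.17,0.18,-1.66],[-0.34,0.36,-3.32],[-0.5,0.54,-4.98],[-0.67,0.72,-6.64],[-0.84,0.9,-8.3],[-1.0,1.09,-9.95],[-1.17,1.27,-11.6],[-1.34,1.45,-13.27]], xyz=[[-2.5,-0.2,0],[-5,-0.3,0],[-8,-0.4,0],[-11,-0.6,0],[-14,-0.8,0],[-17,-0.9,0],[-19,-1.0,1],[-21.1,-1.1,3]], jaw=[100,100,100,100,100,100,100,100])

```text
time_s: 7.45
eef_pos: [0.6171, 0.0476, 0.2209]
eef_rot: [-0.014, -0.019, 0.995, 0.095]
wrist_force: [0.4, -0.9, 0.9]
opening: 0.997
grasp_force: 0.0
```

Run:
```python
from h import *
where()
rows([pose([-.006,-.0,.2],'h',-12),pose([-.006,-.0,.15],'h',-12),pose([-.006,-.0,.1],'h',-12)])
```

```text
fix mm [ -9.2  -1.  220.9] toolY,Z in fix [[0.169, 0.967, 0.189], [0.008, 0.19, -0.982]]
[-0.17, 0.09, -1.63] [-0.34, -0.24, 2.07]
[-0.17, 0.09, -1.63] [-0.46, -1.18, 6.98]
[-0.17, 0.09, -1.63] [-0.58, -2.13, 11.89]
```

>>> send_rows(dr=[[-0.1,0.05,-0.8],[-0.17,0.09,-1.63],[-0.17,0.09,-1.63],[-0.17,0.09,-1.63],[-0.17,0.09,-1.63],[-0.17,0.09,-1.63],[-0.17,0.09,-1.63],[-0.17,0.09,-1.63]], xyz=[[-0.2,-0.1,1],[-0.3,-0.2,2.1],[-0.4,-0.5,3.5],[-0.4,-1,6],[-0.4,-1,6],[-0.4,-1,6],[-0.4,-1,6],[-0.4,-1,6]], jaw=[100,100,100,100,100,100,100,100])

```text
time_s: 8.45
eef_pos: [0.6203, 0.05, 0.1624]
eef_rot: [-0.01, -0.101, 0.989, 0.103]
wrist_force: [0.0, 0.1, -0.1]
opening: 1.001
grasp_force: 0.0
```

Run:
```python
from h import *
where()
rows([pose([-.006,-.0,.125],'h',-12),pose([-.006,-.0,.1],'h',-12)])
b=ctrl.camera("side")[190:320,225:375,::-1]
cv2.imwrite("pics/m5.png",cv2.resize(b,None,fx=4,fy=4,interpolation=cv2.INTER_CUBIC))
a=cur()
print((proj("side",[a[0]+a[1].apply([0,0,d]) for d in(0,.019)])+.4-[225,190])*4)
```

```text
fix mm [ -5.5   0.7 162.4] toolY,Z in fix [[0.004, 0.978, 0.207], [0.003, 0.207, -0.978]]
[-0.01, 0.03, -0.04] [0.06, -0.84, 3.64]
[-0.01, 0.03, -0.04] [0.06, -1.35, 6.09]
[[235.19868784  61.19437871]
 [237.15899659  95.39266862]]
```

View pics/m5.png

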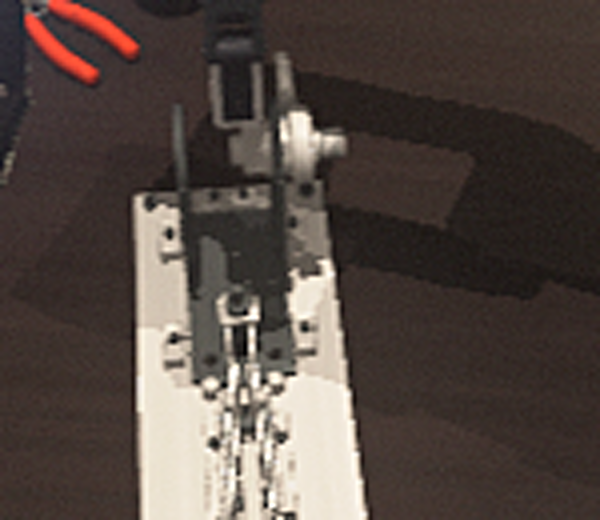

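>>> send_rows(dr=[[0,0,0],[0,0,0],[0,0,0],[0,0,0],[0,0,0],[0,0,0],[0,0,0],[0,0,0]], xyz=[[0,-0.3,1.2],[0,-0.6,2.4],[0,-0.85,3.6],[0,-1.1,4.8],[0,-1.3,5.6],[0,-1.35,6.1],[0,-1.35,6.1],[0,-1.35,6.1]], jaw=[100,100,100,100,100,100,100,100])

```text
time_s: 9.5
eef_pos: [0.6202, 0.0495, 0.0994]
eef_rot: [-0.01, -0.101, 0.989, 0.104]
wrist_force: [0.0, -0.2, 0.0]
opening: 0.999
grasp_force: 0.0
```

Run:
```python
from h import *
where()
b=ctrl.camera("side")[190:320,225:375,::-1]
cv2.imwrite("pics/m6.png",cv2.resize(b,None,fx=4,fy=4,interpolation=cv2.INTER_CUBIC))
```

```text
fix mm [-5.7  0.2 99.4] toolY,Z in fix [[0.004, 0.978, 0.207], [0.002, 0.207, -0.978]]
```

View pics/m6.png

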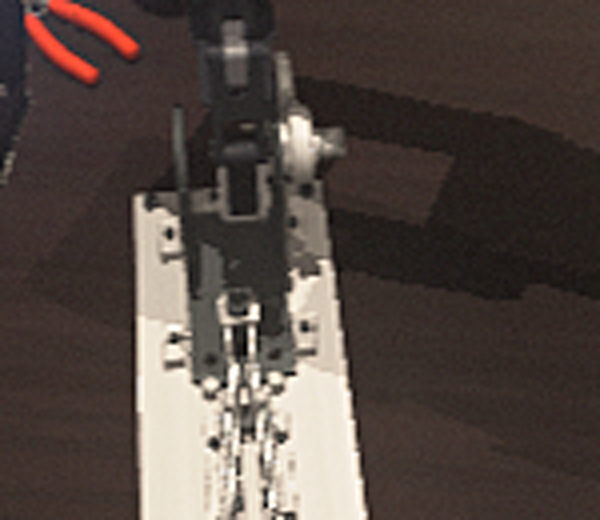

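>>> send_rows(dr=[[0,0,0],[0,0,0],[0,0,0],[0,0,0],[0,0,0],[0,0,0],[0,0,0],[0,0,0]], xyz=[[-0.1,0,0],[-0.1,0,0],[-0.1,0,0],[-0.1,0,0],[-0.1,0,0],[-0.1,0,0],[-0.1,0,0],[-0.1,0,0]], jaw=[100,60,25,0,0,0,0,0])

```text
time_s: 10.55
eef_pos: [0.621, 0.0493, 0.099]
eef_rot: [-0.01, -0.101, 0.989, 0.103]
wrist_force: [0.4, -3.6, 0.8]
opening: 0.266
grasp_force: 58.7
```

Run:
```python
from h import *
where()
rows([pose([-.0067,-.0,.1],'h',-12+4*i) for i in range(1,9)])
```

```text
fix mm [-5.  -0.2 99. ] toolY,Z in fix [[0.005, 0.978, 0.207], [0.002, 0.207, -0.978]]
[0.65, 0.01, -0.04] [0.17, 0.04, -0.09]
[1.32, 0.01, -0.04] [0.17, 0.04, -0.09]
[1.99, 0.01, -0.04] [0.17, 0.04, -0.09]
[2.65, 0.01, -0.05] [0.17, 0.04, -0.09]
[3.32, 0.01, -0.05] [0.17, 0.04, -0.09]
[3.99, 0.01, -0.05] [0.17, 0.04, -0.09]
[4.65, 0.0, -0.05] [0.17, 0.04, -0.09]
[5.32, 0.0, -0.05] [0.17, 0.04, -0.09]
```

>>> send_rows(dr=[[0.35,0,0],[0.7,0,0],[1.05,0,0],[1.4,0,0],[1.75,0,0],[2.1,0,0],[2.45,0,0],[2.8,0,0]], xyz=[[0,0,0],[0,0,0],[0,0,0],[0,0,0],[0,0,0],[0,0,0],[0,0,0],[0,0,0]], jaw=[0,0,0,0,0,0,0,0])

```text
time_s: 11.55
eef_pos: [0.621, 0.0491, 0.099]
eef_rot: [0.005, -0.102, 0.994, -0.044]
wrist_force: [1.5, -6.9, -0.5]
opening: 0.266
grasp_force: 58.8
```

Run:
```python
from h import *
where()
rows([pose([-.005,-.0,.1],'h',l) for l in (12,20,21)])
```

```text
fix mm [-5.  -0.4 99. ] toolY,Z in fix [[0.004, 0.996, -0.088], [0.001, -0.088, -0.996]]
[1.16, 0.0, -0.04] [0.0, 0.03, -0.1]
[2.49, -0.0, -0.04] [0.0, 0.03, -0.1]
[2.66, -0.0, -0.04] [0.0, 0.03, -0.1]
```

>>> send_rows(dr=[[0.35,0,0],[0.7,0,0],[1.05,0,0],[1.4,0,0],[1.75,0,0],[2.1,0,0],[2.4,0,0],[2.6,0,0]], xyz=[[0,0,0],[0,-0.05,0],[0,-0.05,0],[0,-0.05,0],[0,-0.05,0],[0,-0.05,0],[0,-0.05,0],[0,-0.05,0]], jaw=[0,0,0,0,0,0,0,0])

```text
time_s: 12.55
eef_pos: [0.621, 0.0488, 0.0991]
eef_rot: [0.019, -0.101, 0.979, -0.178]
wrist_force: [2.2, -8.2, -0.8]
opening: 0.262
grasp_force: 58.8
```

Run:
```python
from h import *
where()
a=ctrl.camera("top")[130:230,190:370,::-1]
b=ctrl.camera("side")[180:280,225:405,::-1]
cv2.imwrite("pics/m7.png",cv2.resize(np.vstack([a,b]),None,fx=3,fy=3,interpolation=cv2.INTER_CUBIC))
for lv in(.44,.56,.68):
    d=lv-.56;P=fw([[-.032,-.14*np.cos(d),.1+.14*np.sin(d)]],F)
    print(lv,(proj("top",P)+.4-[190,130])*3,(proj("side",P)+.4-[225,180])*3+[0,300])
```

```text
fix mm [-5.  -0.6 99.1] toolY,Z in fix [[0.004, 0.936, -0.352], [-0.001, -0.352, -0.936]]
0.44 [[458.13143812 144.79882396]] [[205.24708998 324.30999419]]
0.56 [[460.53018566 141.07935972]] [[204.58489976 306.42521402]]
0.68 [[460.30510776 137.85975033]] [[204.10507735 289.83561961]]
```

View pics/m7.png

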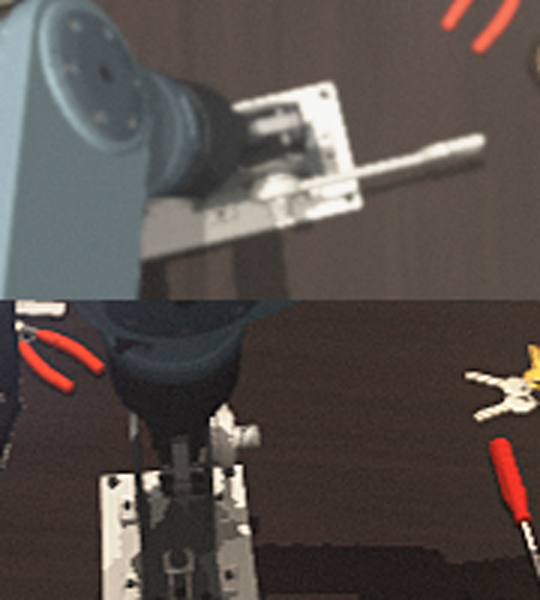

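>>> send_rows(dr=[[0,0,0],[0,0,0],[0,0,0],[0,0,0],[0,0,0],[0,0,0],[0,0,0],[0,0,0]], xyz=[[0,0,0],[0,0,0],[0,0,0],[0,0,0],[0,0,0],[0,0,0],[0,0,0],[0,0,0]], jaw=[0,0,0,0,0,0,0,0])

```text
time_s: 13.65
eef_pos: [0.6211, 0.0488, 0.0991]
eef_rot: [0.019, -0.1, 0.979, -0.178]
wrist_force: [2.0, -7.3, -0.3]
opening: 0.263
grasp_force: 59.0
```

Run:
```python
from h import *
where(); o=ctrl.get_obs(); print(o["opening"],o["grasp_force"],o["wrist_force"]); print(ctrl.hand_in())
```

```text
fix mm [-5.  -0.7 99.1] toolY,Z in fix [[0.004, 0.936, -0.351], [-0.001, -0.351, -0.936]]
0.2633370550754266 58.95818625111133 [ 1.97062225 -7.28831886 -0.29255834]
the job is handed in; nothing more can be done
None
```

I handed the job in at about 14 s with the clamp handle down at its locked position and the fingers gripping the bolt head at about 59 N. The gripper leans 20.6° (20° is level), so the spanner should be level; the camera roughly agrees, and no verdict was returned.

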